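# Sorting the potting bench smalls

## Task

Sort the odds and ends on the potting bench: both brown bulbs go into the glazed blue pot, both brass hose connectors into the black plastic tray, and the terracotta pot foot into the pine box. Set the bulbs down gently, as a drop bruises them, and let nothing stand up above the rim of its container, because these go back on a low cupboard shelf. Leave the little terracotta flowerpot where it stands.

Things in the scene. Friction and masses are not known exactly. Their poses are not given: they have to be found in the camera images.
- bulb_a: One of two alike bulbs: brown onion-shaped flower bulb with a pale pointed tip, standing on its root end on the bench: 41 mm across at its widest (18 mm above its foot), 42 mm high, about 50 g. Origin on its middle line at mid-height, 21 mm above the foot; z towards the tip. 
- bulb_b: The other bulb: brown onion-shaped flower bulb with a pale pointed tip, standing on its root end on the bench: 41 mm across at its widest (18 mm above its foot), 42 mm high, about 50 g. Origin on its middle line at mid-height, 21 mm above the foot; z towards the tip. 
- connector_a: One of two alike connectors: brass hose connector (stepped round fitting) standing on its wide end on the bench: 40 mm high, the lower 18 mm is 34 mm across, above that 20 to 30 mm; about 120 g. Origin on its middle line at mid-height, 20 mm above its foot; z up the middle line. 
- connector_b: The other connector: brass hose connector (stepped round fitting) standing on its wide end on the bench: 40 mm high, the lower 18 mm is 34 mm across, above that 20 to 30 mm; about 120 g. Origin on its middle line at mid-height, 20 mm above its foot; z up the middle line. 
- pot_foot: Terracotta-coloured pot foot, a small L-shaped wedge lying on the bench: 70 mm long (its x), 32 mm wide (its y, the way to grip it), 36 mm high at the step (the 24 mm of its length at the -x end), 24 mm high elsewhere; about 140 g. Origin at the centre of its 70 x 32 x 36 mm outline, 18 mm above its underside; z up.
- blue_pot: Shallow round glazed blue pot, the place for the bulbs: open-topped, 160 mm across outside at the rim, narrowing to 144 mm at the foot, 55 mm high, walls and floor 6 mm thick. Origin at the centre of its underside, z up. It is fixed to the bench; its place changes from start to start. 
- black_tray: Black plastic tray, the place for the brass connectors. Square, open-topped, 150 x 150 mm outside, 55 mm high, walls and floor 4 mm thick. Origin at the centre of its underside, x and y along its sides (turned by up to about 12 degrees from the bench's), z up. It is fixed to the bench; its place changes from start to start. 
- pine_box: Pale pine box, the place for the pot foot. Square, open-topped, 150 x 150 mm outside, 55 mm high, walls and floor 7 mm thick. Origin at the centre of its underside, x and y along its sides (turned by up to about 12 degrees from the bench's), z up. It is fixed to the bench; its place changes from start to start. 
- little_pot: Bystander, to be left alone: small empty terracotta flowerpot standing among the things to sort, 60 mm across the rim, 40 mm across the foot, 50 mm high. Origin at the centre of its underside, z up.
There are look-alikes about, which are no part of the job. What is shaped like the black_tray but green is not meant. What is shaped like the connector_b but red is not meant.

How it is judged:
At the end, for the whole second after the job is handed in: Bulbs in the blue pot (within 60 mm of its axis), connectors in the black tray and pot foot in the pine box (within 65 mm of its middle along each side), every centre under 35 mm above its container's underside, all at rest (under 0.02 m/s); little pot within 30 mm of its start (horizontal distance between each of bulb_a, bulb_b and blue_pot below 0.06 m and z of each of bulb_a, bulb_b in the frame of blue_pot below 0.035 m and linear speed of each of bulb_a, bulb_b, connector_a, connector_b, pot_foot below 0.02 m/s and x of connector_a in the frame of black_tray between -0.065 and 0.065 m and y of connector_a in the frame of black_tray between -0.065 and 0.065 m and z of each of connector_a, connector_b in the frame of black_tray below 0.035 m and x of connector_b in the frame of black_tray between -0.065 and 0.065 m and y of connector_b in the frame of black_tray between -0.065 and 0.065 m and x of pot_foot in the frame of pine_box between -0.065 and 0.065 m and y of pot_foot in the frame of pine_box between -0.065 and 0.065 m and z of pot_foot in the frame of pine_box below 0.035 m and distance of little_pot from where it was at the start of the episode below 0.03 m); the robot touches nothing.
It fails at once if the little terracotta pot is shifted by more than 30 mm or tipped (distance of little_pot from where it was at the start of the episode above 0.03 m or angle between little_pot's own z axis and vertical above 0.4 rad).
It fails at once if a bulb is dropped or thrown down instead of being set down (moving faster than 0.8 m/s close above the bench or pot floor) ((linear speed of bulb_a above 0.8 m/s and height (world z) of bulb_a below 0.06 m) or (linear speed of bulb_b above 0.8 m/s and height (world z) of bulb_b below 0.06 m)).
It also fails if it takes over 128 s, if anything falls off the work surface, if the arm or the gripper's body presses on something with over 40 N, if the wrist force passes 120 N, or if a joint passes its speed limit or range.

## Robot

A 6-joint arm with a two-finger parallel gripper is mounted at the origin on the work surface. World frame = base frame: x ahead of the robot, y to its left, z up, the work surface at z = 0. Lengths are in m, angles in rad, forces in N, time in s.
With the tool pointing down it reaches from about 0.35 to 0.85 m from the base axis. Payload 8.1 kg.
Tool frame: the origin (TCP) lies between the finger pads; the fingertips stand 11 mm ahead of it and the grasp point (between the pads) lies 8 mm behind it; z points along the fingers, y is the direction in which the jaws open and shut (so a half turn about z gives the same grasp; the last joint's range is limited). The gripper opens to 93 mm and grips with 3 to 60 N. Pads are 15 mm wide; open, the fingers measure 128 mm over their backs; the gripper's body (75 mm by 188 mm) begins 65 mm behind the grasp point.
Start: joints at [-1.331, 0.13, 1.488, -0, 1.523, -0.085], TCP at [0.191, -0.569, 0.23] pointing down, gripper open.
Joint ranges: [-2.96, 2.96], [-0.89, 2.26], [0.02, 2.5], [-1.34, 4.48], [0, 2.73], [-2.66, 2.66]. Speed limits (rad/s): [2.39, 2.39, 2.79, 3.14, 3.14, 3.14].

## Interface

Orientations are given as a unit quaternion [w, x, y, z].
In Python, from plant import env gives the robot as it stands. The module is installed in compiled form; this text tells all that it offers.
- The arm moves only by the shell command python3 -m pendant 'ROWS' [FORCE]. ROWS is JSON, one flat list of numbers, 5 for each row, row after row: the shift along the world's x, y, z in mm, then the turn about the world's z in rad, then the gripper command: -1 is fully open, 1 is shut, values between are in proportion. A call has 1 to 8 rows; each row shifts and turns the commanded pose from where the row before left it; what a row does not reach is not made up. A row lasts 1/8 s, in which the tool goes at most 62.5 mm and 10.7 degrees, less where a joint would pass 70% of its speed; a pose out of reach is approached as far as the arm can. A call is refused whole if a number of a shift passes 62.5 or a number of a turn 0.188, either way. A call with a gripper value outside its range is refused whole. The fingers move at their own pace and stop on an object; FORCE is the grip in N (left out, the last holds). Time passes only in rows, so rows that do not move let the fingers close. It gives the time, the measured TCP pose, the force and the opening at its end, in the units of the state.
- env.sense(): the state, without advancing time (a new reading comes with each control period).
- env.grab_frame(name): name is "side" or "top"; returns a dict with "img" (420x560x3 uint8, red, green, blue), "fx", "fy", "cx", "cy" (pixels), "dist_coeffs" ([k1, k2, p1, p2, k3] as OpenCV has them; the pictures are not rectified), "world_to_cam" (4x4, takes a point from world to camera coordinates). Camera axes: x right, y up, looking along -z (the intrinsics and any distortion apply to the point x, -y, -z); pixel columns grow to the right and rows downward; lengths in m; the calibration is good to about 2 mm. A picture is of the moment at which its call begins. There is no depth.
- env.job_done(): hands the job in, once; it reports no verdict.
The state is a dict: "clock": time; "joint_pos": joint angles; "joint_velocities": joint speeds; "joint_torque": joint torques, N m; "position": TCP position; "ee_rot": TCP orientation; "ft_force": force on the tool from outside, world axes, zero at the start; "ft_torque": the same for the moment, N m; "opening": finger opening in m.
Only numpy, scipy, OpenCV 4.12 (cv2) and the standard library are available. Lean on these libraries where they do the work, as an engineer would, in place of code of your own. Each camera call takes 0.05 s, during which the arm holds its last target.

## Working session

There is one attempt and no reset: what is moved stays moved. The work goes in short steps, Python scripts to look and compute and a shell command to move; the robot and the scene stay as the last step left them, time stands still between calls to the robot, and variables do not carry over. Pictures are saved under pics/ and viewed, and the job is handed in when it is done.

```bash
mkdir -p pics
python3 - <<'E'
from plant import env
import cv2
for n in ("top","side"):
    f=env.grab_frame(n); cv2.imwrite(f"pics/{n}0.png",f["img"][:,:,::-1])
    print(n,f["fx"],f["fy"],f["cx"],f["cy"],f["dist_coeffs"]);print(f["world_to_cam"])
s=env.sense();print({k:s[k] for k in("clock","position","ee_rot","ft_force","opening")})
E
```

```text
top 384.54587968938455 384.54587968938455 280.1410351360451 215.70311123486644 [-0.09297112  0.          0.          0.          0.        ]
[[ 0.00327303 -0.99999302 -0.00180099  0.1168368 ]
 [ 0.97732758  0.00281755  0.21171409 -0.51229678]
 [-0.21170754 -0.0024531   0.97732998 -1.09409552]
 [ 0.          0.          0.          1.        ]]
side 457.35884677480294 457.35884677480294 280.1585263518896 211.63700420558453 [-0.11532747  0.          0.          0.          0.        ]
[[-0.91606875 -0.40042436  0.02187171  0.50718241]
 [ 0.27128374 -0.57861534  0.76916151 -0.09667514]
 [-0.2953357   0.71053826  0.63868005 -1.2121178 ]
 [ 0.          0.          0.          1.        ]]
{'clock': 0.1, 'position': array([ 0.19137387, -0.56812706,  0.2286774 ]), 'ee_rot': array([-8.53117846e-04,  9.86840676e-01,  1.61693371e-01, -7.59114115e-05]), 'ft_force': array([-0.20747122, -0.55244467, -0.92643686]), 'opening': 0.09270304379748982}
```

View pics/top0.png

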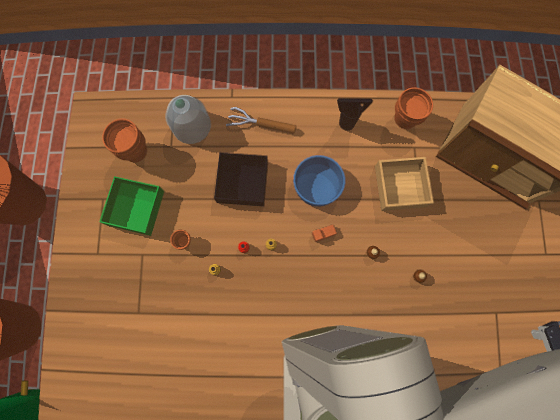

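View pics/side0.png

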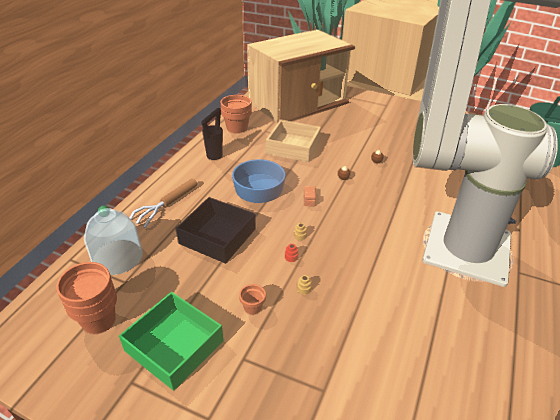

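Top view: brass connectors are at (271,244) and (214,269), with the red look-alike between them at (243,247). Bulbs are at (374,252) and (420,276), the pot foot at (324,233) and the little pot at (181,240). Black tray is at (242,180) and its green look-alike at (133,206). Blue pot is at (319,181) and the pine box at (405,183). The larger terracotta pots at (124,138) and (412,105) are scenery. Next, a close crop to check this.

```bash
cat > h.py <<'E'
import numpy as np, cv2
from plant import env
def cam(n):
    f=env.grab_frame(n); f["K"]=np.array([[f["fx"],0,f["cx"]],[0,f["fy"],f["cy"]],[0,0,1.]]); f["d"]=np.array(f["dist_coeffs"]); return f
def ray(f,u,v):
    p=cv2.undistortPoints(np.array([[[u,v]]],float),f["K"],f["d"])[0,0]
    W=np.array(f["world_to_cam"]);R=W[:3,:3]; o=-R.T@W[:3,3]; return o,R.T@np.array([p[0],-p[1],-1.])
def onz(f,u,v,z):
    o,d=ray(f,u,v); return o+d*(z-o[2])/d[2]
def two(f,uv,g,uv2):
    o,d=ray(f,*uv);o2,d2=ray(g,*uv2)
    d/=np.linalg.norm(d);d2/=np.linalg.norm(d2)
    t=np.linalg.lstsq(np.c_[d,-d2],o2-o,rcond=None)[0]
    a=o+d*t[0];b=o2+d2*t[1];return (a+b)/2,np.linalg.norm(a-b)
def proj(f,P):
    W=np.array(f["world_to_cam"]);q=W[:3,:3]@np.array(P)+W[:3,3]
    return cv2.projectPoints(np.array([[q[0],-q[1],-q[2]]]),np.zeros(3),np.zeros(3),f["K"],f["d"])[0][0,0]
def crop(f,x0,y0,x1,y1,s,name):
    im=cv2.resize(f["img"][y0:y1,x0:x1,::-1],None,fx=s,fy=s,interpolation=cv2.INTER_CUBIC); cv2.imwrite("pics/"+name,im)
E
python3 - <<'E'
from h import *
f=cam("top");g=cam("side")
crop(f,160,215,440,290,2.85,"c1.png"); crop(f,205,140,445,220,3.3,"c2.png"); crop(g,225,140,395,315,3.4,"c3.png")
E
```

```text
(no output)
```

View pics/c1.png

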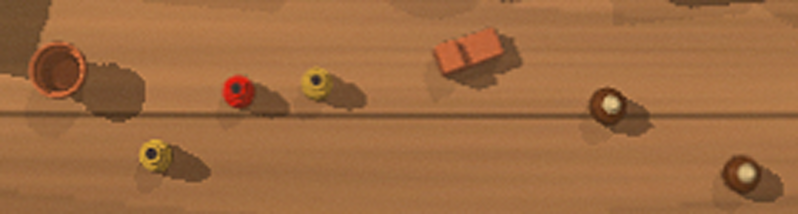

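View pics/c2.png

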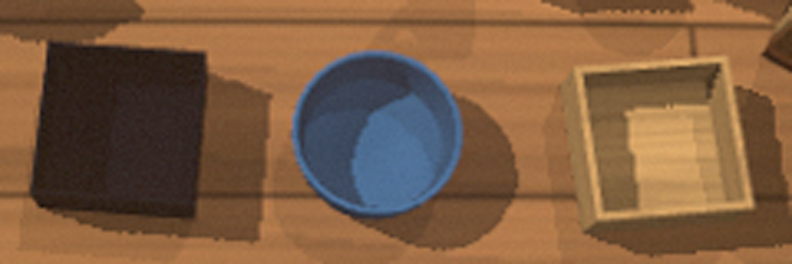

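View pics/c3.png

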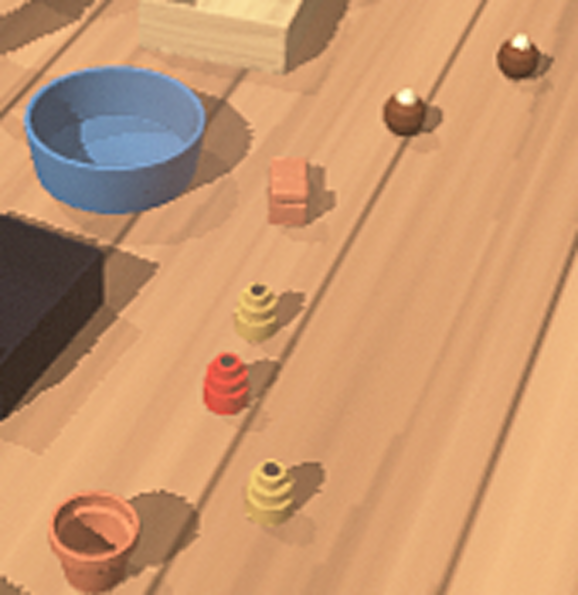

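The crops confirm the choice: two brass fittings at (271,244) and (214,269) in the top view, with the red one beside them left alone. Both bulbs stand with pale tips up. The foot's step is at its left end, at about (317,236). Now I'll measure.

Run:
```python
from h import *
f=cam("top");g=cam("side")
def blobs(fr,m,box,mn=15):
    x0,y0,x1,y1=box; mm=np.zeros(m.shape,np.uint8); mm[y0:y1,x0:x1]=m[y0:y1,x0:x1]*255
    n,l,st,c=cv2.connectedComponentsWithStats(mm); return [(c[i].round(1),st[i].tolist()) for i in range(1,n) if st[i,4]>=mn]
def masks(fr):
    h=cv2.cvtColor(fr["img"],cv2.COLOR_RGB2HSV).astype(int);H,S,V=h[...,0],h[...,1],h[...,2]
    return dict(brass=(H>=22)&(H<=34)&(S>110), red=((H<4)|(H>176))&(S>190)&(V>100),
      hole=(V<75)&(S<120),tip=(S<110)&(V>170),foot=((H<9)|(H>176))&(S>110)&(S<190)&(V>120),blue=(H>98)&(H<118)&(S>110))
T=dict(top=(f,(165,140,440,290)),side=(g,(150,100,400,320)))
for n,(fr,b) in T.items():
    for k,m in masks(fr).items(): print(n,k,blobs(fr,m,b))
```

```text
top brass []
top red [(array([242.4, 246.2]), [239, 242, 9, 10, 46])]
top hole [(array([242.7, 179.2]), [214, 153, 53, 53, 1827]), (array([312.3, 164.1]), [296, 158, 34, 27, 203]), (array([313.9, 204.2]), [305, 201, 20, 6, 25])]
top tip [(array([374. , 250.8]), [372, 249, 5, 5, 18])]
top foot []
top blue [(array([323.8, 186.9]), [294, 162, 50, 42, 831])]
side brass []
side red []
side hole [(array([212.8, 135.8]), [202, 108, 20, 52, 731]), (array([216. , 229.3]), [176, 198, 79, 65, 3260])]
side tip [(array([259.5, 103.6]), [252, 100, 17, 10, 96]), (array([272.8, 109.4]), [270, 100, 8, 21, 56]), (array([291.9, 141.8]), [266, 120, 54, 42, 1167]), (array([377.9, 151.8]), [376, 150, 5, 5, 18]), (array([261.1, 178.1]), [231, 159, 54, 31, 529]), (array([344.1, 168. ]), [342, 166, 6, 5, 22]), (array([154.9, 207.6]), [150, 201, 14, 17, 71])]
side foot [(array([198.6, 128.5]), [195, 126, 8, 5, 26]), (array([192.6, 133.8]), [188, 132, 10, 5, 31]), (array([177.9, 145.5]), [175, 143, 7, 6, 17]), (array([165.1, 157.6]), [160, 155, 11, 6, 38]), (array([157.2, 164.1]), [153, 162, 11, 6, 34]), (array([151.1, 170.4]), [150, 168, 4, 6, 15]), (array([290.8, 252.9]), [285, 244, 13, 18, 186])]
side blue []
```

Run:
```python
from h import *
for n,pts in (("top",[(270,246),(214,271),(268,244),(330,230),(316,236),(370,253),(418,278),(260,230),(300,215),(380,180),(348,180)]),("side",[(300,232),(304,287),(310,190),(310,200),(343,175),(377,159),(330,260),(260,192)])):
    f=cam(n);h=cv2.cvtColor(f["img"],cv2.COLOR_RGB2HSV)
    for u,v in pts: print(n,u,v,h[v,u],f["img"][v,u])
f=cam("top"); crop(f,200,228,285,284,9,"d1.png"); crop(f,305,222,345,247,18,"d2.png")
```

```text
top 270 246 [ 20 183 155] [155 117  44]
top 214 271 [ 20 191 204] [204 154  51]
top 268 244 [ 20 179 199] [199 150  59]
top 330 230 [ 10 174 189] [189 102  60]
top 316 236 [ 10 182 193] [193 101  55]
top 370 253 [ 12 189 109] [109  61  28]
top 418 278 [ 11 187 105] [105  57  28]
top 260 230 [ 14 152 173] [173 117  70]
top 300 215 [ 13 150 151] [151 100  62]
top 380 180 [ 15 128 152] [152 114  76]
top 348 180 [ 13 137 110] [110  77  51]
side 300 232 [ 17 137 183] [183 141  85]
side 304 287 [ 18 137 192] [192 150  89]
side 310 190 [ 10 137 234] [234 150 108]
side 310 200 [ 10 144 238] [238 147 104]
side 343 175 [ 11 150 131] [131  82  54]
side 377 159 [ 12 157 127] [127  80  49]
side 330 260 [ 13 128 215] [215 155 107]
side 260 192 [109  68 127] [ 93 106 127]
```

View pics/d1.png

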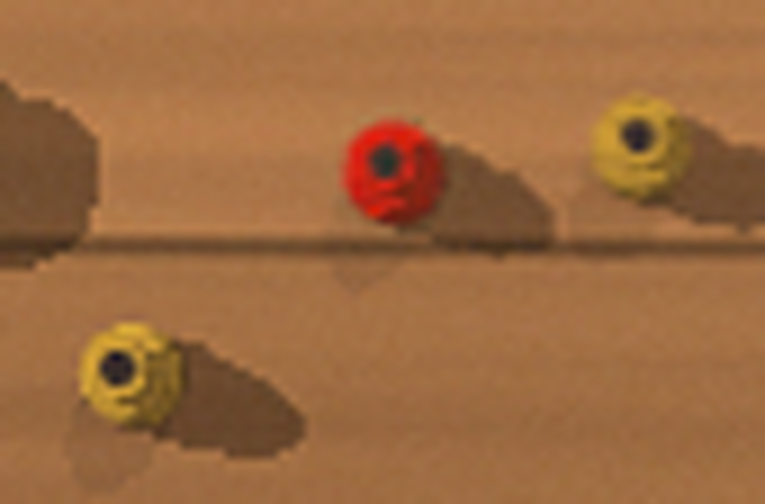

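View pics/d2.png

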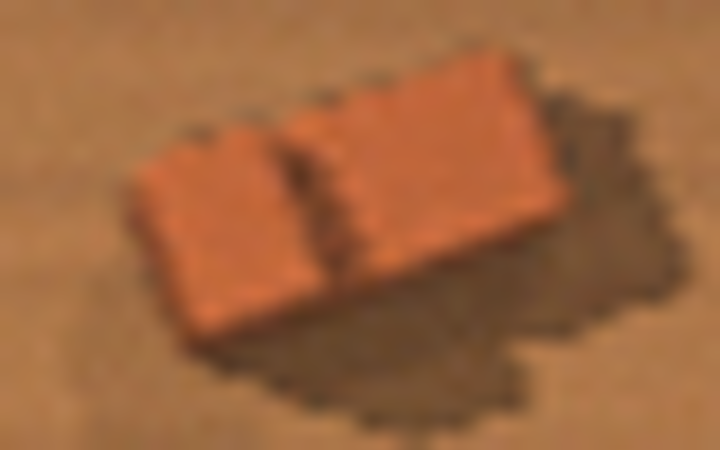

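Run:
```python
from h import *
f=cam("top");g=cam("side")
C=lambda x,y,s,x0,y0:(x0+(x+.5)/s-.5,y0+(y+.5)/s-.5)
pr=lambda n,p:print(n,np.round(p,4))
for n,uv in dict(conA=(212.6,268.4),conB=(270.4,242.4),red=(242.5,245.5)).items(): pr(n,onz(f,*uv,.04))
for n,uv,uv2 in (("conA2",C(118,368,9,200,228),C(272,468,3.4,225,140)),("conB2",C(638,134,9,200,228),C(258,289,3.4,225,140)),("bulbL",(374,250.8),(344.1,168)),("bulbR",C(746,174,2.85,160,215),(377.9,151.8))):
    pr(n,two(f,uv,g,uv2)[0]); pr("  topz",onz(f,*uv,.039)); pr("  sidez",onz(g,*uv2,.039))
# bulb mask centroids top
h=cv2.cvtColor(f["img"],cv2.COLOR_RGB2HSV).astype(int)
hi=np.array([onz(f,*C(x,y,18,305,222),.036) for x,y in((140,170),(265,130),(315,295),(200,335))])
lo=np.array([onz(f,*C(x,y,18,305,222),.024) for x,y in((495,50),(565,200))])
pr("foot",hi);pr("lo",lo)
P=np.array([hi[0],hi[3],lo[0],lo[1]])[:,:2]; c=P.mean(0); d=P[2:].mean(0)-P[:2].mean(0)
pr("footc",c);print("len",np.linalg.norm(d),"ang",np.degrees(np.arctan2(d[1],d[0])),"w",np.linalg.norm(P[0]-P[1]),np.linalg.norm(P[2]-P[3]))
for n,pts in (("tray",((47,43),(207,53),(195,217),(32,206))),("pine",((575,68),(726,57),(752,207),(588,228)))):
    q=np.array([onz(f,*C(x,y,3.3,205,140),.055) for x,y in pts])[:,:2]; pr(n,q); print(np.linalg.norm(q-np.roll(q,-1,0),axis=1),q.mean(0), [np.degrees(np.arctan2(*(q[i]-q[(i+1)%4])[::-1])) for i in range(4)])
p=[onz(f,*C(x,y,3.3,205,140),.055)[:2] for x,y in((294,130),(462,130),(377,52),(377,216))]; pr("pot",p); print((p[0][1]+p[1][1])/2,(p[2][0]+p[3][0])/2,p[0][1]-p[1][1],p[2][0]-p[3][0])
q=[onz(f,*C(x,y,2.85,160,215),.05)[:2] for x,y in((30,70),(87,70),(58,43),(58,97))];pr("little",q)
crop(g,335,140,390,190,12,"d3.png"); crop(f,360,235,435,290,9,"d4.png")
```

```text
conA [0.3553 0.3175 0.04  ]
conB [0.4336 0.1473 0.04  ]
red [0.4239 0.2304 0.04  ]
conA2 [0.3544 0.3171 0.0401]
  topz [0.3552 0.3175 0.039 ]
  sidez [0.3539 0.3161 0.039 ]
conB2 [0.4325 0.1469 0.0392]
  topz [0.4336 0.1472 0.039 ]
  sidez [0.4316 0.1467 0.039 ]
bulbL [ 0.4084 -0.1632  0.0365]
  topz [ 0.4089 -0.1625  0.039 ]
  sidez [ 0.4068 -0.1596  0.039 ]
bulbR [ 0.334  -0.3028  0.0375]
  topz [ 0.334  -0.3023  0.039 ]
  sidez [ 0.3335 -0.3003  0.039 ]
foot [[ 4.692e-01  2.130e-02  3.600e-02]
 [ 4.761e-01  3.000e-04  3.600e-02]
 [ 4.481e-01 -7.600e-03  3.600e-02]
 [ 4.413e-01  1.170e-02  3.600e-02]]
lo [[ 0.4922 -0.0404  0.024 ]
 [ 0.4663 -0.0516  0.024 ]]
footc [ 0.4673 -0.0147]
len 0.06697308387381738 ang -69.03203153002517 w 0.029505143649398383 0.028179103435596417
tray [[0.7122 0.3098]
 [0.7021 0.1586]
 [0.5434 0.1678]
 [0.5535 0.3173]]
[0.15157318 0.15893324 0.14981137 0.15892514] [0.62781407 0.2383885 ] [np.float64(86.17641475235719), np.float64(-3.3234898033371683), np.float64(-93.83630283120014), np.float64(177.31177156550515)]
pine [[ 0.6892 -0.188 ]
 [ 0.702  -0.3346]
 [ 0.5549 -0.347 ]
 [ 0.5343 -0.1915]]
[0.14715542 0.14764017 0.15684542 0.15491376] [ 0.62011711 -0.26529624] [np.float64(95.00780682216522), np.float64(4.804322498131719), np.float64(-82.45343367231143), np.float64(-178.7157124451329)]
pot [[ 0.6266  0.0773]
 [ 0.6273 -0.0787]
 [ 0.7037 -0.0012]
 [ 0.5449  0.0019]]
-0.0007081004699379043 0.6242880911476146 0.1559233543325228 0.15881356876440056
little [[0.4401 0.4466]
 [0.4405 0.3862]
 [0.469  0.4185]
 [0.4119 0.4153]]
```

View pics/d4.png

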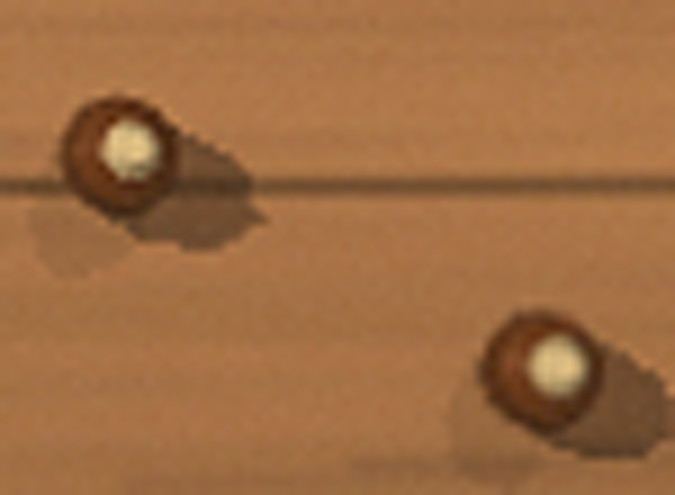

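Measurements agree between views and with the given sizes: connector hole height 0.040, tray edge 150, pot 156–159 and tips 37–38 mm high. First reach is the right-hand bulb at (0.334, -0.302).

```bash
python3 -m pendant '[18,33,-16,0.18,-1, 18,33,-16,0.18,-1, 18,33,-16,0.18,-1, 18,33,-16,0.18,-1, 18,33,-16,0.18,-1, 18,33,-16,0.18,-1, 18,33,-16,0.18,-1, 18,33,-16,0.18,-1]' 10
python3 - <<'E'
from h import *
f=cam("top");g=cam("side")
for uv in ((373.4,252.5),(420.2,276.5)): print(onz(f,*uv,.018))
crop(g,335,110,435,190,7,"e0.png")
s=env.sense();print(s["position"],s["joint_pos"])
E
```

```text
clock: 1.55
position: [0.336, -0.3036, 0.1014]
ee_rot: [0.0, 0.633, 0.774, -0.0]
ft_force: [0.2, 0.6, 0.1]
opening: 0.093
[ 0.40624576 -0.16551259  0.018     ]
[ 0.33289592 -0.30599186  0.018     ]
[ 0.33570197 -0.30103271  0.09962855] [-8.45562440e-01 -1.74620675e-01  2.03196748e+00  9.73325123e-04
  1.28792378e+00 -1.04686615e+00]
```

View pics/e0.png

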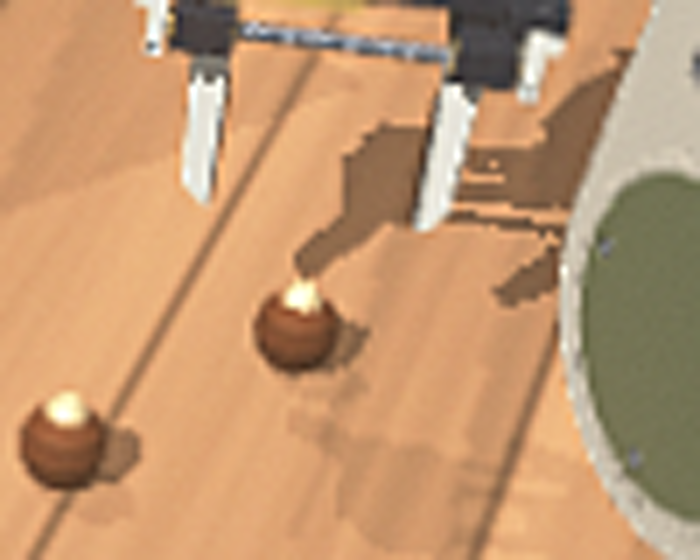

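```bash
python3 -m pendant '[-1,-1,-30,0,-1, 0,0,-25,0,-1, 0,0,-20,0,-1, 0,0,-12,0,-1, 0,0,0,0,-1]' 10
python3 - <<'E'
from h import *
for _ in range(1):
    f=cam("top");g=cam("side");print(env.sense()["position"])
crop(g,335,110,435,190,7,"e1.png")
E
```

```text
clock: 2.28
position: [0.334, -0.3056, 0.0142]
ee_rot: [-0.001, 0.636, 0.772, 0.0]
ft_force: [-0.2, 0.3, -0.0]
opening: 0.0928
[ 0.33480641 -0.30627129  0.01540887]
```

View pics/e1.png

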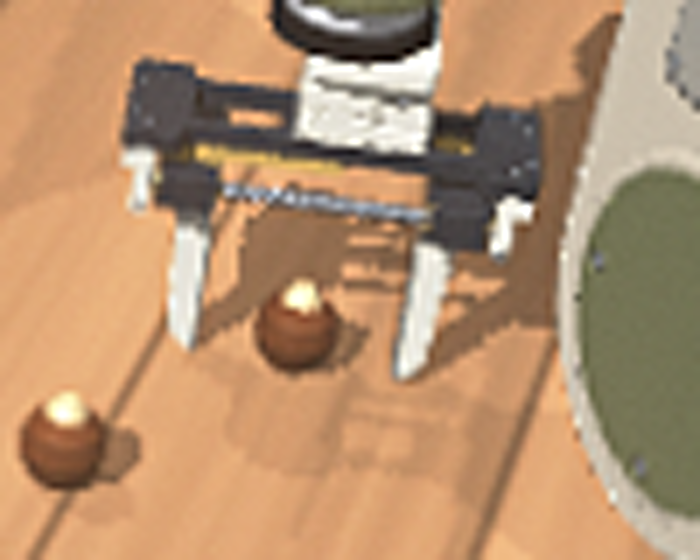

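The bulb stands between the open fingers, at about (298,325) in the crop. I'll close.

```bash
python3 -m pendant '[0,0,-1,0,0.3, 0,0,0,0,1, 0,0,0,0,1, 0,0,0,0,1, 0,0,0,0,1, 0,0,0,0,1]' 12
```

```text
clock: 3.12
position: [0.3345, -0.3056, 0.0137]
ee_rot: [0.0, 0.635, 0.772, 0.0]
ft_force: [0.7, -0.2, 0.3]
opening: 0.0393
```

```bash
python3 -m pendant '[0,0,20,0,1, 0,0,30,0,1, 0,0,30,0,1, 0,0,30,0,1, 20,20,10,0,1, 40,40,0,0,1, 40,40,0,0,1, 40,40,0,0,1]'
python3 -m pendant '[40,40,0,0,1, 40,40,0,0,1, 40,30,0,0,1, 20,15,0,0,1, 10,7,0,0,1, 0,0,0,0,1]'
python3 - <<'E'
from h import *
f=cam("top");g=cam("side");print(env.sense()["position"],env.sense()["opening"])
crop(f,280,120,400,220,6,"e2.png");crop(g,210,90,330,220,4.5,"e3.png")
E
```

```text
clock: 4.12
position: [0.4755, -0.1643, 0.1337]
ee_rot: [0.0, 0.635, 0.772, -0.0]
ft_force: [1.5, -0.8, 0.4]
opening: 0.0396
clock: 4.88
position: [0.6243, -0.0336, 0.1332]
ee_rot: [-0.0, 0.635, 0.772, -0.0]
ft_force: [-0.6, -0.3, -1.5]
opening: 0.0396
[ 0.62375898 -0.03438789  0.13340432] 0.03974704742319892
```

View pics/e3.png

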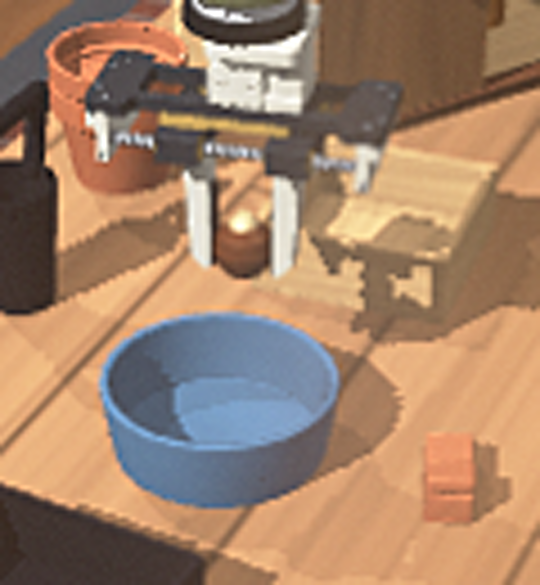

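The bulb is upright in the jaws over the pot at crop (242,240). I'll set it down.

```bash
python3 -m pendant '[0,0,-30,0,1, 0,0,-30,0,1, 0,0,-25,0,1, 0,0,-15,0,1, 0,0,-8,0,1, 0,0,-3,0,1, 0,0,-1,0,1, 0,0,0,0,1]'
```

```text
clock: 5.98
position: [0.6251, -0.0337, 0.0224]
ee_rot: [0.001, 0.635, 0.772, 0.0]
ft_force: [0.0, -0.5, -1.4]
opening: 0.0393
```

```bash
python3 -m pendant '[0,0,-2,0,1, 0,0,0,0,1, 0,0,0,0,0.05, 0,0,0,0,0.0, 0,0,0,0,-0.3, 0,0,0,0,-0.3, 0,0,0,0,-0.3, 0,0,0,0,-0.3]'
python3 - <<'E'
from h import *
g=cam("side");print(env.sense()["position"],env.sense()["opening"])
crop(g,210,90,330,220,4.5,"e4.png")
E
```

```text
clock: 6.98
position: [0.6246, -0.0336, 0.0197]
ee_rot: [0.0, 0.635, 0.772, 0.0]
ft_force: [0.1, -1.1, 0.7]
opening: 0.0605
[ 0.62462295 -0.03361933  0.01972158] 0.06004184294411627
```

View pics/e4.png

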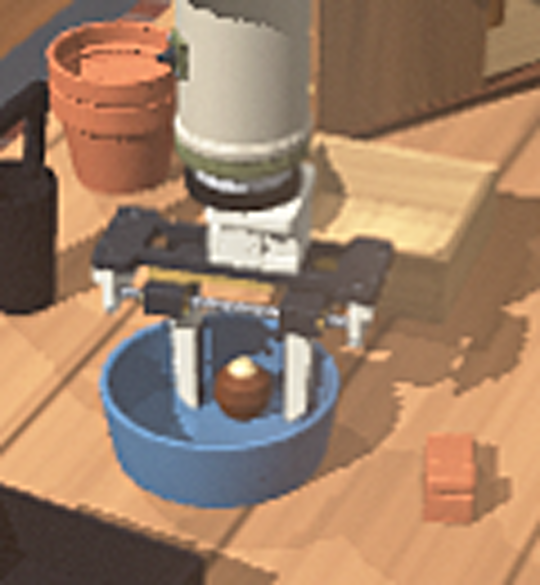

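Bulb stands on the pot floor at crop (242,388). On to the second bulb.

```bash
python3 -m pendant '[0,0,25,0,-0.3, 0,0,30,0,-0.3, 0,0,30,0,-0.3, -18,-11,15,0,-0.3, -40,-24,0,0,-1, -40,-24,0,0,-1, -40,-24,0,0,-1, -40,-24,0,0,-1]'
python3 -m pendant '[-30,-18,0,0,-1, -10,-6,-10,0,-1, 0,0,-35,0,-1, 0,0,-35,0,-1, 0,0,-18,0,-1, 0,0,-6,0,-1, 0,0,-2,0,-1, 0,0,0,0,-1]'
```

```text
clock: 8.02
position: [0.4452, -0.1412, 0.1197]
ee_rot: [0.0, 0.635, 0.772, -0.0]
ft_force: [0.1, -1.3, 1.7]
opening: 0.0919
clock: 9.02
position: [0.4072, -0.1648, 0.0143]
ee_rot: [0.001, 0.635, 0.772, 0.0]
ft_force: [-0.4, -0.3, 0.6]
opening: 0.0926
```

```bash
python3 -m pendant '[0,0,-1,0,0.2, 0,0,0,0,1, 0,0,0,0,1, 0,0,0,0,1, 0,0,0,0,1, 0,0,20,0,1, 0,0,30,0,1, 0,0,30,0,1]' 12
python3 - <<'E'
from h import *
g=cam("side");print(env.sense()["position"],env.sense()["opening"])
crop(g,210,90,390,220,4,"e5.png")
E
```

```text
clock: 10.02
position: [0.4061, -0.1644, 0.0932]
ee_rot: [-0.0, 0.635, 0.772, -0.0]
ft_force: [0.4, 0.4, -0.7]
opening: 0.0394
[ 0.40850408 -0.16569447  0.09757863] 0.03919197000844623
```

View pics/e5.png

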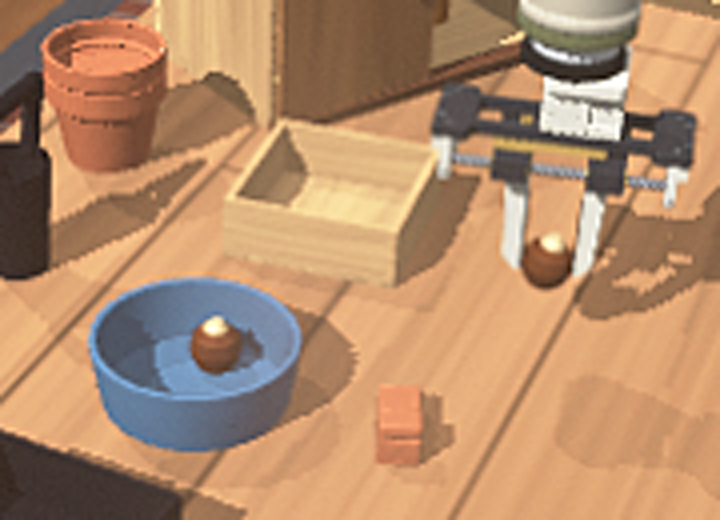

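First bulb sits at the pot's right; second is held upright at crop (548,260).

```bash
python3 -m pendant '[0,0,20,0,1, 15,15,10,0,1, 35,32,0,0,1, 40,36,0,0,1, 40,36,0,0,1, 40,36,0,0,1, 30,27,0,0,1, 17,16,0,0,1]'
python3 -m pendant '[0,0,-20,0,1, 0,0,-30,0,1, 0,0,-25,0,1, 0,0,-15,0,1, 0,0,-8,0,1, 0,0,-4,0,1, 0,0,-1,0,1, 0,0,0,0,1]'
```

```text
clock: 11.08
position: [0.6244, 0.0351, 0.1215]
ee_rot: [-0.0, 0.635, 0.773, -0.0]
ft_force: [-1.2, -0.4, -0.9]
opening: 0.0392
clock: 12.08
position: [0.6233, 0.0323, 0.0212]
ee_rot: [0.0, 0.636, 0.772, -0.0]
ft_force: [-7.0, -0.8, 15.0]
opening: 0.0393
```

Run:
```python
from h import *
g=cam("side");f=cam("top");s=env.sense();print(s["position"],s["opening"],s["ft_force"])
crop(g,210,110,310,220,5.5,"e6.png");crop(f,270,130,370,230,6,"e7.png")
```

```text
[0.62330679 0.03231554 0.02123821] 0.03894879585179644 [-7.79466072 -1.50736304 15.73313509]
```

View pics/e6.png

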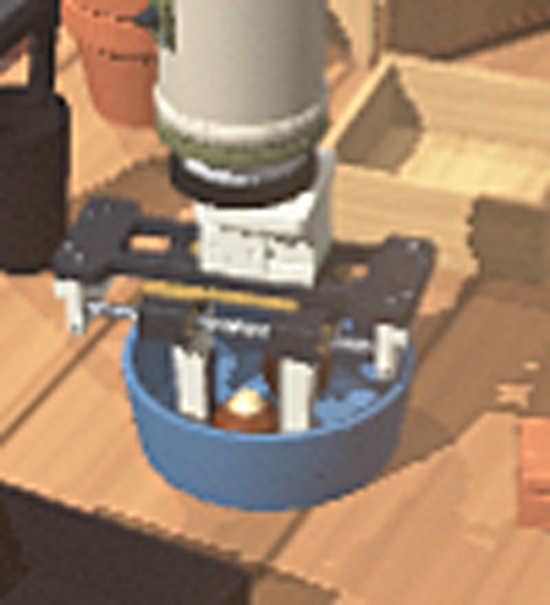

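View pics/e7.png

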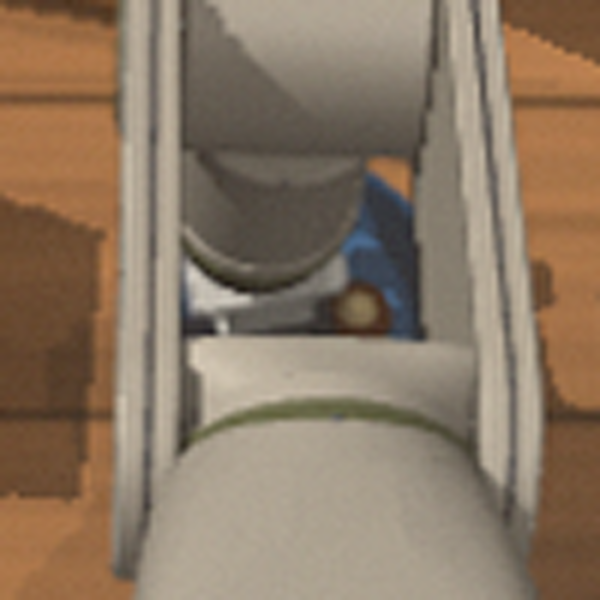

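```bash
python3 -m pendant '[0,0,1,0,1, 0,0,0,0,1]'; python3 -m pendant '[0,0,1,0,1, 0,0,0,0,1]'
```

```text
clock: 12.42
position: [0.6233, 0.0323, 0.0213]
ee_rot: [0.0, 0.636, 0.772, -0.0]
ft_force: [-4.9, -1.0, 8.6]
opening: 0.0395
clock: 12.68
position: [0.6231, 0.0328, 0.0214]
ee_rot: [-0.0, 0.635, 0.772, -0.0]
ft_force: [-0.5, -0.6, 2.7]
opening: 0.0396
```

The force falls off over 2 mm, so the bulb was resting on the floor. Releasing.

```bash
python3 -m pendant '[0,0,0,0,0.05, 0,0,0,0,0, 0,0,0,0,-0.25, 0,0,0,0,-0.25, 0,0,0,0,-0.25, 0,0,25,0,-0.25, 0,0,30,0,-0.25, 0,0,30,0,-0.25]'
python3 - <<'E'
from h import *
g=cam("side");s=env.sense();print(s["position"],s["opening"],s["ft_force"])
crop(g,210,110,310,220,5.5,"e8.png")
E
```

```text
clock: 13.68
position: [0.6233, 0.0334, 0.1074]
ee_rot: [-0.0, 0.635, 0.772, -0.0]
ft_force: [0.2, -0.2, 0.2]
opening: 0.0583
[0.62600538 0.03337146 0.11259453] 0.058175881630047124 [ 2.42876787 -0.74995028  2.42783839]
```

View pics/e8.png

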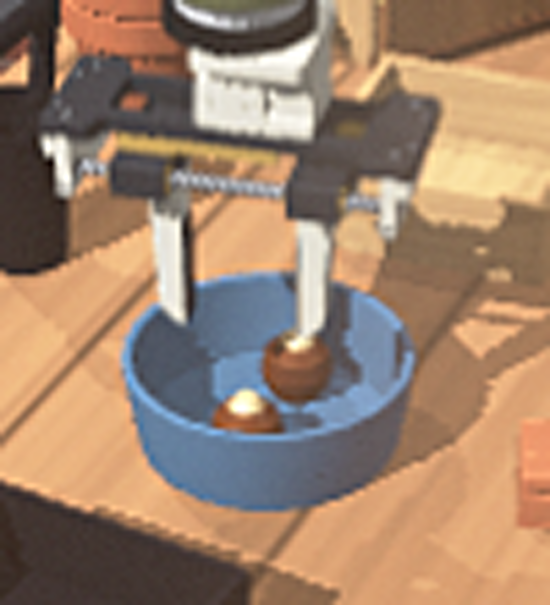

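Both bulbs stand on the pot floor, at crop (247,410) and (297,368). Next the pot foot.

```bash
python3 -m pendant '[-10,-3,10,0,-1, -35,-10,0,0.09,-1, -40,-12,0,0.08,-1, -40,-12,0,0,-1, -24,-8,0,0,-1, -8,-3,0,0,-1, 0,0,-20,0,-1, 0,0,-10,0,-1]'
python3 - <<'E'
from h import *
g=cam("side");f=cam("top");s=env.sense();print(s["position"],s["opening"],s["ft_force"])
crop(g,250,130,370,230,6,"f1.png");crop(f,270,190,370,270,7,"f2.png")
E
```

```text
clock: 14.72
position: [0.466, -0.0145, 0.0854]
ee_rot: [-0.001, 0.567, 0.823, -0.0]
ft_force: [0.4, 0.2, -0.1]
opening: 0.0933
[ 0.46550595 -0.0143514   0.08505991] 0.09312860332747755 [ 0.64537417 -0.1901512  -0.02025432]
```

View pics/f1.png

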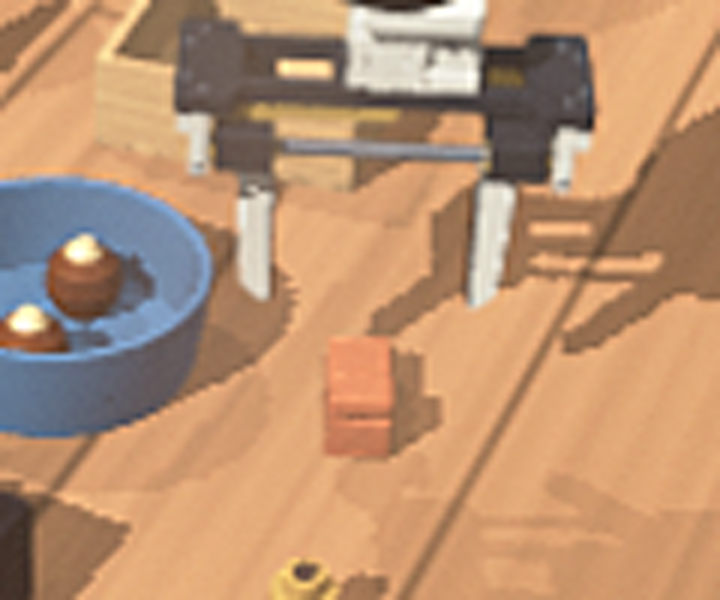

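View pics/f2.png

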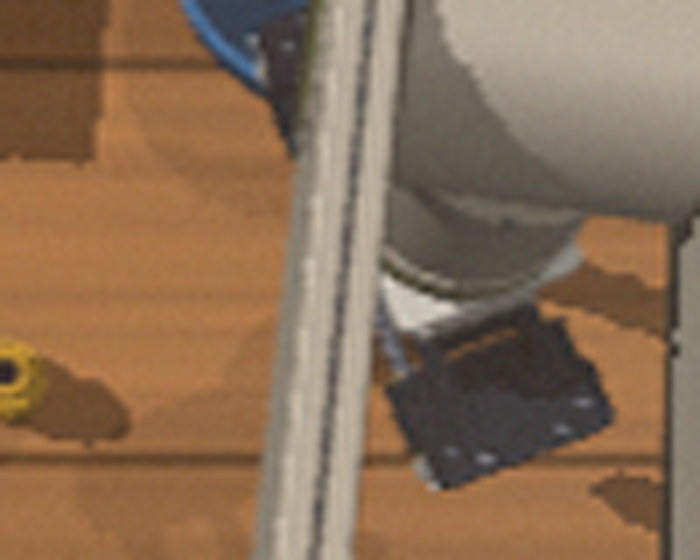

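Jaws are at 20.9°, matching the foot, which lies under the fingers at crop (360,395). Descending.

```bash
python3 -m pendant '[1,0,-20,0,-0.4, 0,0,-20,0,-0.4, 0,0,-15,0,-0.4, 0,0,-10,0,-0.4, 0,0,-6,0,-0.4, 0,0,-1,0,-0.4, 0,0,0,0,-0.4]' 30
python3 -m pendant '[0,0,0,0,1, 0,0,0,0,1, 0,0,0,0,1, 0,0,0,0,1, 0,0,20,0,1, 0,0,30,0,1, 0,0,30,0,1]'
python3 - <<'E'
from h import *
g=cam("side");s=env.sense();print(s["position"],s["opening"],s["ft_force"])
crop(g,250,130,370,230,6,"f3.png")
E
```

```text
clock: 15.7
position: [0.4679, -0.0147, 0.0151]
ee_rot: [0.0, 0.567, 0.823, 0.0]
ft_force: [0.6, 0.9, 0.0]
opening: 0.0652
clock: 16.58
position: [0.4669, -0.0145, 0.095]
ee_rot: [-0.001, 0.567, 0.823, -0.0]
ft_force: [-0.3, 1.2, -1.9]
opening: 0.0317
[ 0.46965052 -0.01487991  0.09951434] 0.03198158254673982 [3.65363159 0.43268808 1.45114599]
```

View pics/f3.png

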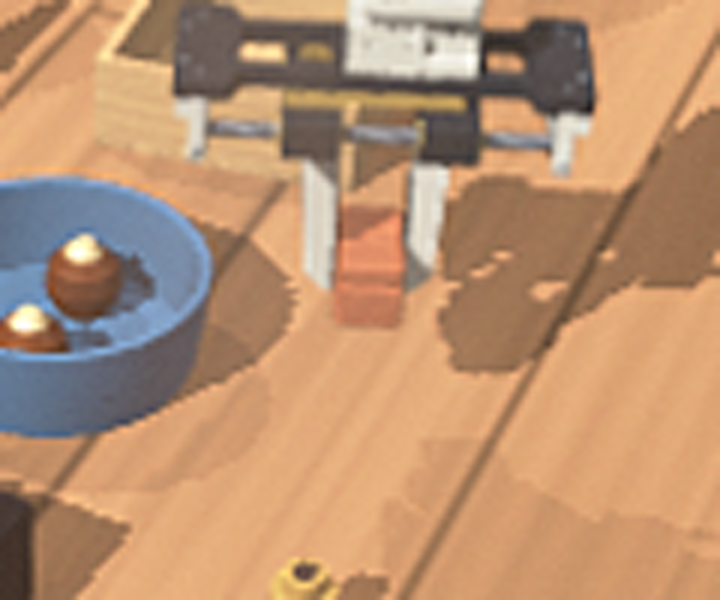

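```bash
python3 - <<'E'
from h import *
g=cam("side");f=cam("top")
for uv in ((251,97),(272,117),(348,88)): print(onz(g,*uv,0))
for z in(.25,.35): print(z,[onz(f,*uv,z).round(3) for uv in((440,153),(528,208),(500,67))])
E
python3 -m pendant '[0,0,25,0,1, 20,-20,10,-0.09,1, 25,-40,0,-0.09,1, 25,-40,0,-0.09,1, 25,-40,0,0,1, 25,-40,0,0,1, 20,-40,0,0,1, 10,-25,0,0,1]'
```

```text
[ 0.92700146 -0.55266636  0.        ]
[ 0.77637988 -0.43128887  0.        ]
[ 0.59002385 -0.82120804  0.        ]
0.25 [array([ 0.638, -0.299,  0.25 ]), array([ 0.492, -0.523,  0.25 ]), array([ 0.904, -0.506,  0.25 ])]
0.35 [array([ 0.598, -0.254,  0.35 ]), array([ 0.468, -0.454,  0.35 ]), array([ 0.836, -0.439,  0.35 ])]
clock: 17.73
position: [0.617, -0.2611, 0.1264]
ee_rot: [-0.001, 0.673, 0.739, -0.0]
ft_force: [-0.6, -0.1, -1.5]
opening: 0.0316
```

The cupboard base corner, at about (0.77, -0.43), is clear of the box. Lowering the foot into the pine box.

```bash
python3 -m pendant '[4,-7,0,0,1, 0,0,-30,0,1, 0,0,-30,0,1, 0,0,-20,0,1, 0,0,-10,0,1, 0,0,-6,0,1, 0,0,0,0,1]'
python3 - <<'E'
from h import *
g=cam("side");s=env.sense();print(s["position"],s["opening"],s["ft_force"])
crop(g,220,70,370,190,5,"f4.png")
E
```

```text
clock: 18.6
position: [0.6218, -0.2667, 0.0341]
ee_rot: [0.0, 0.673, 0.74, 0.0]
ft_force: [-0.6, -0.2, -1.2]
opening: 0.0317
[ 0.62207071 -0.26687389  0.03456608] 0.03149192228541489 [ 0.75649483 -0.3328926  -0.84052763]
```

View pics/f4.png

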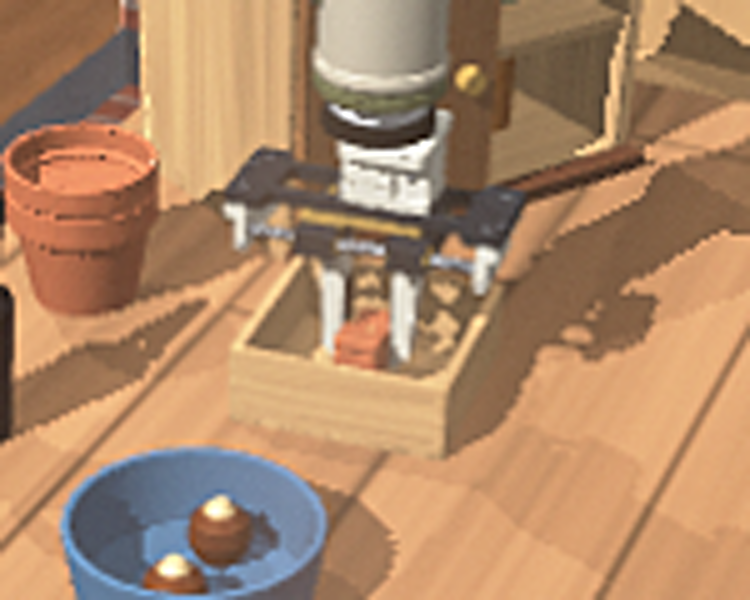

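Foot is well inside the box. Lowering the rest.

```bash
python3 -m pendant '[0,0,-7,0,1, 0,0,-3,0,1, 0,0,-1,0,1, 0,0,0,0,1]'; python3 -m pendant '[0,0,-1,0,1, 0,0,0,0,1]'
```

```text
clock: 19.15
position: [0.6214, -0.2666, 0.0225]
ee_rot: [-0.0, 0.673, 0.74, -0.0]
ft_force: [-0.2, -0.2, -2.0]
opening: 0.0315
clock: 19.4
position: [0.6216, -0.2667, 0.0218]
ee_rot: [0.0, 0.673, 0.74, 0.0]
ft_force: [0.6, 0.5, -1.0]
opening: 0.0319
```

Next I release, lift, and move towards connector B at (0.433, 0.147).

```bash
python3 -m pendant '[0,0,0,0,0.2, 0,0,0,0,-0.2, 0,0,0,0,-0.2, 0,0,0,0,-0.2, 0,0,25,0,-0.2, 0,0,30,0,-0.2, 0,0,30,0,-0.2, 0,20,15,0,-0.2]'
python3 -m pendant '[-25,54,0,0,-1, -25,54,0,0,-1, -25,54,0,0,-1, -25,54,0,0,-1, -25,54,0,0,-1, -25,54,0,0,-1, -23,40,0,0,-1, -15,29,0,0,-1]'
python3 - <<'E'
from h import *
g=cam("side");f=cam("top");s=env.sense();print(s["position"],s["opening"],s["ft_force"])
crop(g,230,100,350,310,2.8,"g1.png");crop(f,200,130,440,290,3.3,"g2.png")
E
```

```text
clock: 20.4
position: [0.6223, -0.2475, 0.124]
ee_rot: [0.002, 0.674, 0.739, 0.0]
ft_force: [-0.2, -0.2, 0.2]
opening: 0.0555
clock: 21.4
position: [0.4311, 0.1488, 0.1208]
ee_rot: [-0.001, 0.672, 0.74, -0.0]
ft_force: [0.5, 0.5, 0.7]
opening: 0.0931
[0.43094491 0.14938086 0.12082991] 0.09288114728480518 [ 0.00323635 -0.7662271   0.46317104]
```

View pics/g1.png

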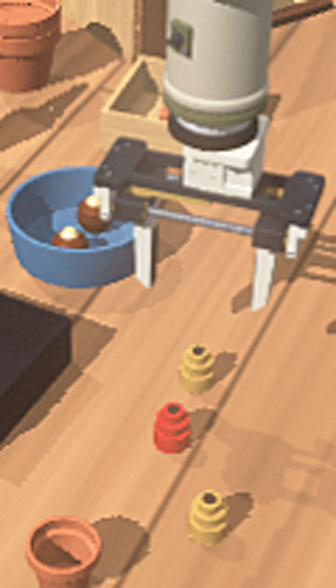

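View pics/g2.png

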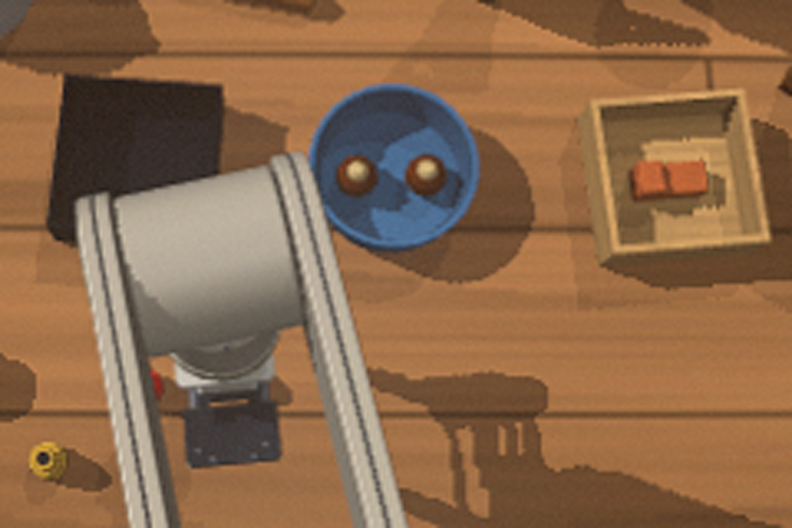

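The bulbs are in the pot at crop (357,176) and (427,176), and the foot is in the box at (670,179). Connector B next, descending.

```bash
python3 -m pendant '[1,-2,-30,0,-0.5, 0,0,-30,0,-0.5, 0,0,-25,0,-0.5, 0,0,-15,0,-0.5, 0,0,-6,0,-0.5, 0,0,-2,0,-0.5, 0,0,0,0,-0.5]' 25
python3 - <<'E'
from h import *
g=cam("side");s=env.sense();print(s["position"],s["opening"],s["ft_force"])
crop(g,260,180,350,290,5,"g3.png")
E
```

```text
clock: 22.38
position: [0.4352, 0.1445, 0.0144]
ee_rot: [0.0, 0.673, 0.74, 0.001]
ft_force: [-0.0, -0.1, 0.4]
opening: 0.0698
[0.43520188 0.14449993 0.01445056] 0.06952312399817863 [0.15288003 0.22948231 0.03257934]
```

View pics/g3.png

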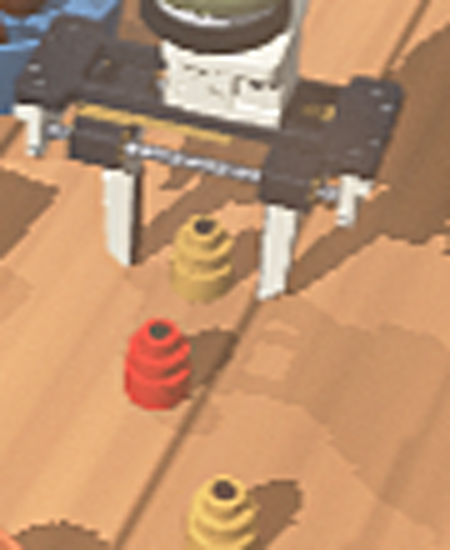

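```bash
python3 -m pendant '[-1,2,0,0,1, 0,0,0,0,1, 0,0,0,0,1, 0,0,0,0,1, 0,0,0,0,1, 0,0,20,0,1, 0,0,30,0,1, 0,0,30,0,1]'
python3 - <<'E'
from h import *
g=cam("side");s=env.sense();print(s["position"],s["opening"],s["ft_force"])
crop(g,260,180,350,290,5,"g4.png")
E
```

```text
clock: 23.42
position: [0.433, 0.1462, 0.0941]
ee_rot: [-0.0, 0.673, 0.74, -0.0]
ft_force: [-0.4, 0.0, -0.4]
opening: 0.0333
[0.43567476 0.14683699 0.09851666] 0.033207151327046026 [2.19242047 1.84596151 1.47926272]
```

View pics/g4.png

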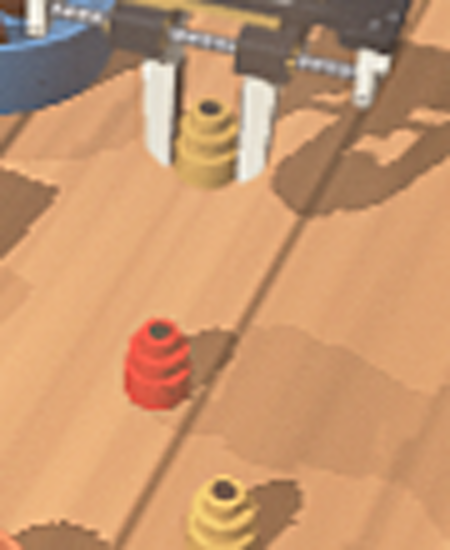

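Held upright at crop (205,145); the red fitting hasn't moved. Carrying it to the black tray.

```bash
python3 -m pendant '[0,0,25,0,1, 20,7,5,-0.08,1, 35,11,0,-0.08,1, 40,12,0,0,1, 40,12,0,0,1, 35,11,0,0,1, 20,6,0,0,1, 8,3,0,0,1]'
python3 -m pendant '[0,0,-30,0,1, 0,0,-30,0,1, 0,0,-20,0,1, 0,0,-14,0,1, 0,0,-8,0,1, 0,0,-2,0,1, 0,0,0,0,1]'
python3 - <<'E'
from h import *
g=cam("side");s=env.sense();print(s["position"],s["opening"],s["ft_force"])
crop(g,160,150,300,280,4.5,"g5.png")
E
```

```text
clock: 24.48
position: [0.6319, 0.2084, 0.1224]
ee_rot: [-0.0, 0.73, 0.683, -0.001]
ft_force: [0.4, -0.2, -1.7]
opening: 0.0333
clock: 25.35
position: [0.6321, 0.2085, 0.0205]
ee_rot: [0.0, 0.73, 0.683, 0.001]
ft_force: [-0.5, 0.4, -1.0]
opening: 0.0337
[0.63218987 0.20856866 0.02063903] 0.03315296165158389 [-0.57537255 -0.45855739 -1.03752031]
```

View pics/g5.png

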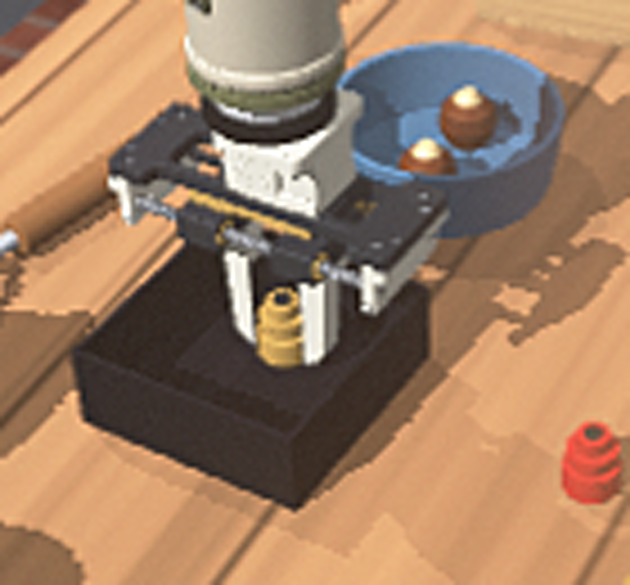

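Connector is inside the tray at crop (282,325). Setting it down, then on to connector A.

```bash
python3 -m pendant '[0,0,-2,0,1, 0,0,0,0,1, 0,0,0,0,0.2, 0,0,0,0,-0.2, 0,0,0,0,-0.2, 0,0,0,0,-0.2, 0,0,25,0,-0.2, 0,0,30,0,-0.2]'
python3 -m pendant '[0,0,30,0,-0.2, -20,5,15,0,-0.2, -50,18,0,0,-0.5, -50,22,0,0,-0.5, -50,22,0,0,-0.5, -50,22,0,0,-0.5, -37,13,0,0,-0.5, -20,6,0,0,-0.5]'
python3 - <<'E'
from h import *
g=cam("side");f=cam("top");s=env.sense();print(s["position"],s["opening"],s["ft_force"])
crop(g,160,170,340,320,4,"h1.png");crop(f,165,140,345,290,3.5,"h2.png")
E
```

```text
clock: 26.4
position: [0.6306, 0.2081, 0.0722]
ee_rot: [-0.001, 0.73, 0.683, -0.001]
ft_force: [-0.0, -0.4, 0.1]
opening: 0.0556
clock: 27.4
position: [0.353, 0.3169, 0.1178]
ee_rot: [-0.0, 0.73, 0.684, 0.0]
ft_force: [0.3, 0.6, 0.2]
opening: 0.0701
[0.35334645 0.31686125 0.11773975] 0.06962041301173891 [ 0.36925893 -0.15032572 -0.46093526]
```

View pics/h1.png

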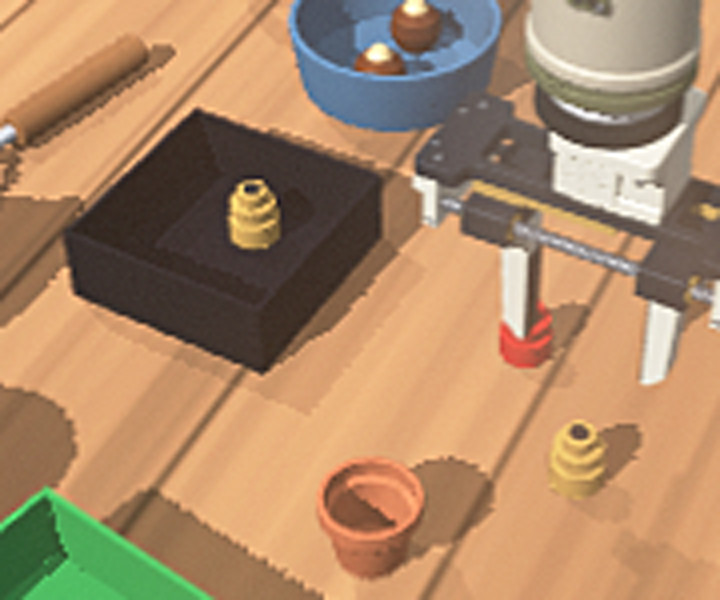

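View pics/h2.png

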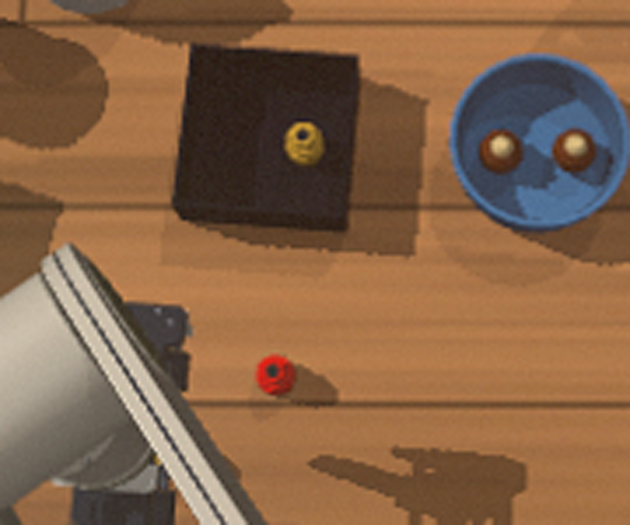

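Connector B stands in the tray at crop (305,145), and the red fitting is untouched at (275,375). The arm is above connector A; descending.

```bash
python3 -m pendant '[2,0,-30,0,-0.5, 0,0,-30,0,-0.5, 0,0,-22,0,-0.5, 0,0,-13,0,-0.5, 0,0,-6,0,-0.5, 0,0,-2,0,-0.5, 0,0,0,0,-0.5]' 25
python3 - <<'E'
from h import *
g=cam("side");s=env.sense();print(s["position"],s["opening"],s["ft_force"])
crop(g,240,220,360,320,5.5,"h3.png")
E
```

```text
clock: 28.38
position: [0.3571, 0.3167, 0.0153]
ee_rot: [0.0, 0.73, 0.683, 0.001]
ft_force: [0.5, 0.0, 0.3]
opening: 0.0701
[0.3570891  0.31675798 0.01541147] 0.06966331729144049 [-0.25651166  0.87341721 -0.68509116]
```

View pics/h3.png

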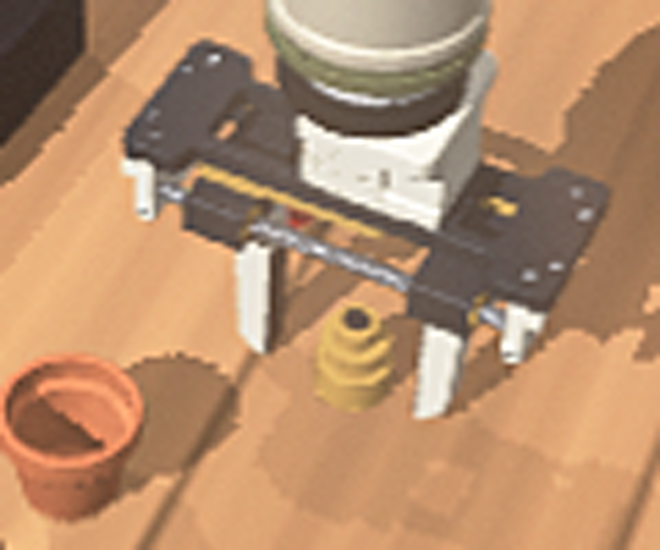

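```bash
python3 -m pendant '[-1,0,0,0,1, 0,0,0,0,1, 0,0,0,0,1, 0,0,0,0,1, 0,0,0,0,1, 0,0,20,0,1, 0,0,30,0,1, 0,0,30,0,1]'
python3 -m pendant '[0,0,25,0,1, 20,-3,5,0,1, 45,-8,0,0,1, 50,-8,0,0,1, 50,-8,0,0,1, 50,-8,0,0,1, 40,-7,0,0,1, 20,-4,0,0,1]'
python3 - <<'E'
from h import *
g=cam("side");s=env.sense();print(s["position"],s["opening"],s["ft_force"])
crop(g,130,120,330,280,4,"h4.png")
E
```

```text
clock: 29.42
position: [0.3551, 0.316, 0.095]
ee_rot: [-0.0, 0.73, 0.683, -0.001]
ft_force: [0.8, 0.1, -1.8]
opening: 0.0334
clock: 30.42
position: [0.6322, 0.2693, 0.1237]
ee_rot: [-0.0, 0.731, 0.683, -0.0]
ft_force: [-0.1, 0.1, -1.7]
opening: 0.0334
[0.63348819 0.26856009 0.12369402] 0.03348926539670549 [-2.45953969 -2.43426651 -0.87344796]
```

View pics/h4.png

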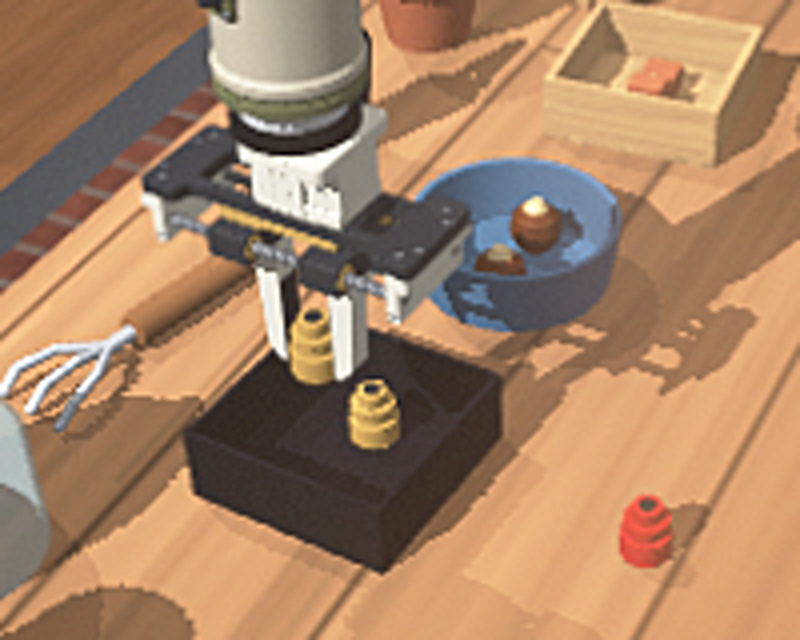

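Connector A is held upright over the tray, 60 mm to the left of B. Lowering.

```bash
python3 -m pendant '[0,2,-30,0,1, 0,0,-30,0,1, 0,0,-20,0,1, 0,0,-14,0,1, 0,0,-8,0,1, 0,0,-2,0,1, 0,0,0,0,1]'; python3 -m pendant '[0,0,-1,0,1, 0,0,0,0,1]'
```

```text
clock: 31.35
position: [0.631, 0.2726, 0.0215]
ee_rot: [0.0, 0.73, 0.683, 0.001]
ft_force: [-0.1, 0.9, -2.6]
opening: 0.0332
clock: 31.6
position: [0.6308, 0.2725, 0.0201]
ee_rot: [0.0, 0.73, 0.683, 0.0]
ft_force: [0.4, -0.2, -1.4]
opening: 0.0332
```

```bash
python3 -m pendant '[0,0,-1,0,1, 0,0,0,0,0.2, 0,0,0,0,-0.2, 0,0,0,0,-0.2, 0,0,0,0,-0.2, 0,0,25,0,-0.2, 0,0,30,0,-0.2, 0,0,30,0,-0.2]'
python3 -m pendant '[0,0,40,0,-0.2, -40,-20,30,0,-0.2, -50,-20,0,0,-0.2, -50,-20,0,0,-0.2, -50,-20,0,0,-0.2, -30,-20,0,0,-0.2, 0,0,0,0,-0.2, 0,0,0,0,-0.2]'
python3 - <<'E'
from h import *
g=cam("side");f=cam("top");s=env.sense();print(s["position"],s["opening"],s["ft_force"])
crop(g,160,100,340,320,2.7,"i1.png");crop(f,165,140,445,290,2.85,"i2.png")
E
```

```text
clock: 32.6
position: [0.6303, 0.2723, 0.1044]
ee_rot: [-0.0, 0.73, 0.683, -0.0]
ft_force: [0.0, 0.7, 0.9]
opening: 0.0559
clock: 33.6
position: [0.4113, 0.1727, 0.1743]
ee_rot: [0.0, 0.73, 0.683, 0.001]
ft_force: [0.1, -0.7, -0.2]
opening: 0.0561
[0.41144163 0.17279241 0.17400425] 0.056081686115889935 [ 0.48695231 -0.04303459  0.27726305]
```

View pics/i1.png

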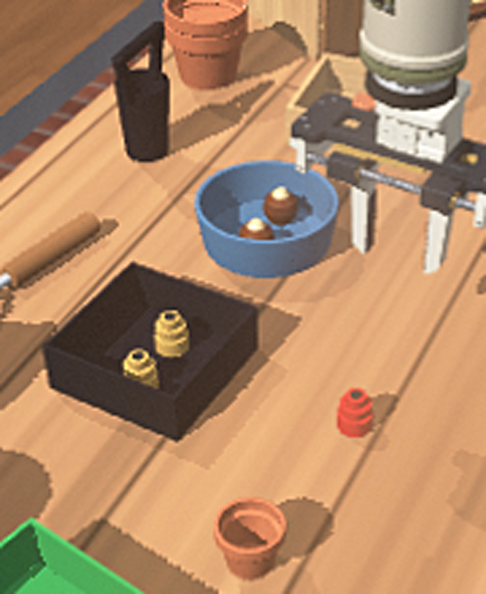

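View pics/i2.png

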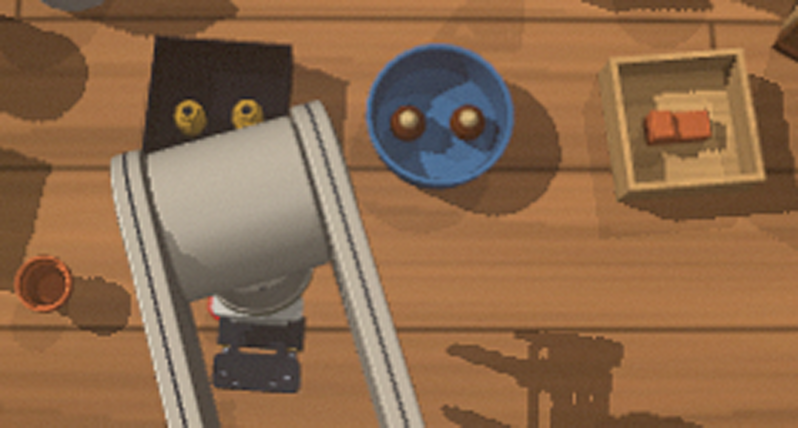

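Connectors are in the tray at (190,117) and (247,115), bulbs in the pot at (408,124) and (467,122), and the foot in the box at (678,127). The little pot is in place at (44,283). One numeric check before handing in.

Run:
```python
from h import *
f=cam("top");C=lambda x,y:(165+(x+.5)/2.85-.5,140+(y+.5)/2.85-.5)
for n,p,z in(("conA",(189,112),.044),("conB",(247,110),.044),("b1",(408,117),.045),("b2",(467,117),.045),("foot",(678,127),.037),("little",(44,283),.05)): print(n,onz(f,*C(*p),z).round(3))
print(np.abs(env.sense()["joint_velocities"]).max())
env.job_done()
```

```text
conA [0.63  0.271 0.044]
conB [0.632 0.208 0.044]
b1 [0.625 0.034 0.045]
b2 [ 0.625 -0.03   0.045]
foot [ 0.617 -0.263  0.037]
little [0.441 0.417 0.05 ]
0.003970902173991193
the job is handed in; nothing more can be done
```

I sorted all five pieces and handed the job in at about 34 s of the 128 s allowed; no verdict is reported.

**Final positions, from the last top picture:**

| Piece | Where it ended up | Limit |
|---|---|---|
| Bulbs | about 30 and 34 mm from the blue pot's axis | 60 mm |
| Connectors | about 32 mm either side of the black tray's middle | 65 mm |
| Pot foot | within about 5 mm of the pine box's middle | 65 mm |
| Little flowerpot | within about 1 mm of where it started | 30 mm |

- **Heights:** I did not measure these at the end; the check assumed each piece stands on its container's floor. In the pictures every piece stands upright on the floor. By the given sizes the tops are then about 7 to 12 mm below the rims.
- **Second bulb:** it was pressed onto the pot floor with about 15 N as I set it down, because the arm was commanded about 2 mm too low. I eased that off before letting go. The first bulb showed no such force.
- **Look-alikes:** the red fitting and the green tray were left alone. The arm was parked clear of everything, with almost no force on the tool.
- **Accuracy:** the two camera views differed by up to about 3 mm on some starting positions (the bulbs), and state readings wandered by 2 to 4 mm. Neither affected a grasp.

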